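# Show the student where the round stamp belongs

### The job

Press the desk bell's plunger down with your fingertips to ring it for the student's attention. Then show which stamp to put away and where: point down with your fingertips at the knob of the round stamp, from a few centimetres above it, for a good two seconds, then point in the same way at the middle of the round nest it belongs in for a good two seconds, and finish still pointing there. Do not touch, lift or shift any stamp, nest or other loose thing, and travel high between, so that you never point close above another stamp or nest.

Things in the scene. Friction and masses are not known exactly. Their poses are not given: they have to be found in the camera images.
- stamp_round: rubber-faced wooden printing stamp: flat block 22 mm thick lying face down (lower 4 mm black rubber, upper 18 mm light wood) with a turned wooden knob handle (32 mm across at most) rising from its centre to 70 mm above the table; all three stamps have the same knob; loose, about 110 g. This one has a ROUND block 68 mm in diameter. Origin: centre of the underside, z up.
- stamp_round_top (a point): centre of the top of that stamp's knob, 70 mm above the table, z up
- stamp_square: rubber-faced wooden printing stamp: flat block 22 mm thick lying face down (lower 4 mm black rubber, upper 18 mm light wood) with a turned wooden knob handle (32 mm across at most) rising from its centre to 70 mm above the table; all three stamps have the same knob; loose, about 110 g. This one has a SQUARE block 62 x 62 mm. Origin: centre of the underside, z up.
- stamp_square_top (a point): centre of the top of that stamp's knob, 70 mm above the table, z up
- stamp_long: rubber-faced wooden printing stamp: flat block 22 mm thick lying face down (lower 4 mm black rubber, upper 18 mm light wood) with a turned wooden knob handle (32 mm across at most) rising from its centre to 70 mm above the table; all three stamps have the same knob; loose, about 110 g. This one has a LONG oblong block 44 mm (its x) by 84 mm (its y). Origin: centre of the underside, z up.
- stamp_long_top (a point): centre of the top of that stamp's knob, 70 mm above the table, z up
- nest_round: plywood storage nest, a 90 x 90 x 18 mm plate fixed flat on the table, empty, with a recess 10 mm deep in its middle, lined with grey felt: a ROUND recess about 74 mm in diameter. Origin: centre of the underside, z up.
- nest_round_hole0 (a point): centre of that nest's recess at the level of the plate's upper face, 18 mm above the table, z up
- nest_square: plywood storage nest, a 90 x 90 x 18 mm plate fixed flat on the table, empty, with a recess 10 mm deep in its middle, lined with grey felt: a SQUARE recess about 68 x 68 mm. Origin: centre of the underside, z up.
- nest_square_hole0 (a point): centre of that nest's recess at the level of the plate's upper face, 18 mm above the table, z up
- nest_long: plywood storage nest, a 90 x 90 x 18 mm plate fixed flat on the table, empty, with a recess 10 mm deep in its middle, lined with grey felt: an OBLONG recess about 48 mm (its x) by 80 mm (its y). Origin: centre of the underside, z up.
- nest_long_hole0 (a point): centre of that nest's recess at the level of the plate's upper face, 18 mm above the table, z up
- bell_top (a point): centre of the top of the desk bell's plunger (steel disc 22 mm across, 52 mm above the table when up) standing on a polished steel dome 76 mm across on a black foot 84 mm across; the bell is fixed to the table, on the left or right side of the work
- bell (a joint): how far the bell's plunger is pressed down, 0 (up) to 0.006 m (fully down); a spring brings it back up; about 1.5 N starts it, 4.5 N holds it fully down; pressed 4 mm or more it rings
- ink_jar: closed glass ink jar with a black cap, 66 mm across, 95 mm tall, a bystander; origin at the centre of the underside
- mug: white mug, 76 mm across, 85 mm tall, a bystander; origin at the centre of the underside
- brush: paint brush lying on the table beyond the nests, a bystander; origin on its underside
Not all that is in view belongs to the job. What is shaped like the part that bears bell_top but red is not meant. What is shaped like the stamp_square but orange is not meant.

How it is judged:
On the way, in this order (a step that is already met when the one before it is completed fails the run):
1. the bell's plunger is pressed at least 4 mm down (value of joint bell above 0.004 m), for 0.05 s.
2. with the bell released, the tool points down at the round stamp for 1.5 s: TCP within 18 mm of the knob's axis and less than 80 mm above its top, tool within about 30 degrees of straight down (horizontal distance between the grasp point and stamp_round_top below 0.018 m and z of the grasp point in the frame of stamp_round_top between 0 and 0.08 m and angle between the grasp point's own z axis and vertical above 2.6 rad and value of joint bell below 0.002 m), for 1.5 s.
3. the tool points down at the round nest for 1.5 s: TCP within 18 mm of the middle of its recess and less than 80 mm above its upper face, tool within about 30 degrees of straight down (horizontal distance between the grasp point and nest_round_hole0 below 0.018 m and z of the grasp point in the frame of nest_round_hole0 between 0 and 0.08 m and angle between the grasp point's own z axis and vertical above 2.6 rad), for 1.5 s.
At the end, for the whole second after the job is handed in: The tool still points at the round nest without contact (TCP within 18 mm of the middle of its recess, less than 80 mm above its upper face, within about 30 degrees of straight down), the bell is up again, and all stamps and bystanders stand within 10 mm of where they began, stamps upright (all of step 3 and value of joint bell below 0.002 m and distance of each of stamp_round, stamp_square, stamp_long, ink_jar, mug, brush from where it was at the start of the episode below 0.01 m and angle between each of stamp_round, stamp_square, stamp_long's own z axis and vertical below 0.1 rad); the robot touches nothing.
It fails at once if the robot touches a stamp, a nest or a bystander (over 0.5 N) (contact force between any of the fingers, the arm and stamp_round above 0.5 N or contact force between any of the fingers, the arm and stamp_square above 0.5 N or contact force between any of the fingers, the arm and stamp_long above 0.5 N or contact force between any of the fingers, the arm and ink_jar above 0.5 N or contact force between any of the fingers, the arm and mug above 0.5 N or contact force between any of the fingers, the arm and brush above 0.5 N or contact force between any of the fingers, the arm and nest_round above 0.5 N or contact force between any of the fingers, the arm and nest_square above 0.5 N or contact force between any of the fingers, the arm and nest_long above 0.5 N).
It fails at once if a stamp is lifted or a stamp or bystander is moved more than 10 mm (distance of any of stamp_round, stamp_square, stamp_long, ink_jar, mug, brush from where it was at the start of the episode above 0.01 m).
It fails at once if the tool points at a wrong stamp or nest: TCP within 18 mm of its middle and less than 80 mm above the knob's top or the nest's upper face ((horizontal distance between the grasp point and stamp_square_top below 0.018 m and z of the grasp point in the frame of stamp_square_top between 0 and 0.08 m) or (horizontal distance between the grasp point and stamp_long_top below 0.018 m and z of the grasp point in the frame of stamp_long_top between 0 and 0.08 m) or (horizontal distance between the grasp point and nest_square_hole0 below 0.018 m and z of the grasp point in the frame of nest_square_hole0 between 0 and 0.08 m) or (horizontal distance between the grasp point and nest_long_hole0 below 0.018 m and z of the grasp point in the frame of nest_long_hole0 between 0 and 0.08 m)).
It also fails if it takes over 54 s, if anything falls off the work surface, if the arm or the gripper's body presses on something with over 40 N, if the wrist force passes 120 N, or if a joint passes its speed limit or range.

### The arm

A 7-joint arm with a two-finger parallel gripper is mounted at the origin on the work surface. World frame = base frame: x ahead of the robot, y to its left, z up, the work surface at z = 0. Lengths are in m, angles in rad, forces in N, time in s.
With the tool pointing down it reaches from about 0.425 to 1.025 m from the base axis. Payload 3.6 kg.
Tool frame: the origin (TCP) lies between the finger pads, 19 mm behind the fingertips; this is the grasp point; z points along the fingers, y is the line along which they close (so a half turn about z gives the same grasp; the last joint's range is limited). The gripper opens to 85 mm and grips with 20 to 120 N. Pads are 22 mm wide; open, the fingers measure 114 mm over their backs; the gripper's body (76 mm by 85 mm) begins 54 mm behind the grasp point. The pads swing forward as they close: fully open they stand 13 mm farther back than shut.
Start: joints at [-1.357, 0.591, 0.048, 1.609, -0.033, 0.943, -0.034], TCP at [0.22, 0.691, 0.25] pointing down, gripper open.
Joint ranges: [-2.69, 2.69], [-0.47, 2.24], [-1.27, 1.36], [0.19, 2.51], [-1.53, 4.68], [0.08, 2.07], [-3.09, 3.09]. Speed limits (rad/s): [2.57, 2.57, 3.14, 3.14, 3.14, 3.14, 3.14].

### API

Orientations are given as a 3x3 rotation matrix whose columns are the frame's x, y, z axes.
In Python, from workcell import ctrl gives the robot as it stands.
- The arm moves only by the tool servo_tool, never from a script. Its argument "increments" is a list of rows, each an object of numbers: "hand": the opening, from 0 (shut) to 1 (fully open); "x", "y", "z": the shift along the world's x, y, z in cm; "ax", "ay", "az": the turn, a rotation vector about the world's x, y, z in rad. A call has 1 to 20 rows; each row shifts and turns the commanded pose from where the row before left it; what a row does not reach is not made up. A row lasts 1/8 s, in which the tool goes at most 62.5 mm and 10.7 degrees, less where a joint would pass 70% of its speed; a pose out of reach is approached as far as the arm can. A call is refused whole if a number of a shift passes 6.25 or a number of a turn 0.188, either way. A call with a gripper value outside its range is refused whole. The fingers move at their own pace and stop on an object; "force" is the grip in N (left out, the last holds). Time passes only in rows, so rows that do not move let the fingers close. It gives the time, the measured TCP pose, the force, the opening and the grip force at its end, in the units of the state.
- ctrl.observe(): the state, without advancing time (a new reading comes with each control period).
- ctrl.get_image(name): name is "side" or "top"; returns a dict with "img" (384x512x3 uint8, red, green, blue), "z_map" (384x512 float32, m along the optical axis (not along the pixel's ray), 0 where there is no reading), "camera_matrix" (3x3 intrinsics, pixels), "R" (3x3) and "t" (3): a world point X has camera coordinates R X + t. Camera axes: x right, y down, z forward; pixel columns grow to the right and rows downward; lengths in m; the calibration is good to about 2 mm. A picture is of the moment at which its call begins.
- ctrl.hand_in(): hands the job in; it is judged then, once.
The state is a dict: "t": time; "joints": joint angles; "qvel": joint speeds; "effort": joint torques, N m; "position": TCP position; "orientation": TCP orientation; "ft_force": force on the tool from outside, world axes, zero at the start; "torque": the same for the moment, N m; "gripper_width": opening from 0.0 (shut) to 1.0 (fully open); "grip_force": force on a finger pad.
Only numpy, scipy, OpenCV 4.12 (cv2) and the standard library are available. Lean on these libraries where they do the work, as an engineer would, in place of code of your own. Each camera call takes 0.05 s, during which the arm holds its last target. There are 200 camera calls.

## Working session

There is one attempt and no reset: what is moved stays moved. The work goes in short steps, Python scripts to look and compute and a tool call to move; the robot and the scene stay as the last step left them, time stands still between calls to the robot, and variables do not carry over. Pictures are saved under pics/ and viewed, at most 10 in all, crops included, and the job is handed in when it is done.

Besides the shell and the picture viewer there is one more tool, called as name(argument=value, ...) on one line, values as JSON. servo_tool: Moves the arm, as the interface text tells. Its arguments: {"type":"object","properties":{"increments":{"type":"array","items":{"type":"object","properties":{"hand":{"type":"number"},"x":{"type":"number"},"y":{"type":"number"},"z":{"type":"number"},"ax":{"type":"number"},"ay":{"type":"number"},"az":{"type":"number"}}}},"force":{"type":"number"}},"required":["increments"]}

```bash
mkdir -p pics
python3 - <<'E'
from workcell import ctrl
import cv2,pickle
d={n:ctrl.get_image(n) for n in("top","side")}
pickle.dump(d,open('d.pkl','wb'))
for n in d:
    cv2.imwrite(f'pics/{n}0.png',cv2.resize(d[n]['img'][:,:,::-1],(800,600)))
    print(n,d[n]['R'].round(2).tolist(),d[n]['t'].round(2),d[n]['camera_matrix'].round(0).tolist())
E
```

```text
top [[0.0, -1.0, 0.02], [-1.0, -0.01, -0.07], [0.07, -0.02, -1.0]] [-0.02  0.56  1.22] [[491.0, 0.0, 251.0], [0.0, 491.0, 191.0], [0.0, 0.0, 1.0]]
side [[0.7, -0.72, -0.0], [-0.41, -0.4, -0.82], [0.59, 0.58, -0.57]] [-0.41  0.28  0.92] [[395.0, 0.0, 262.0], [0.0, 395.0, 189.0], [0.0, 0.0, 1.0]]
```

View pics/top0.png

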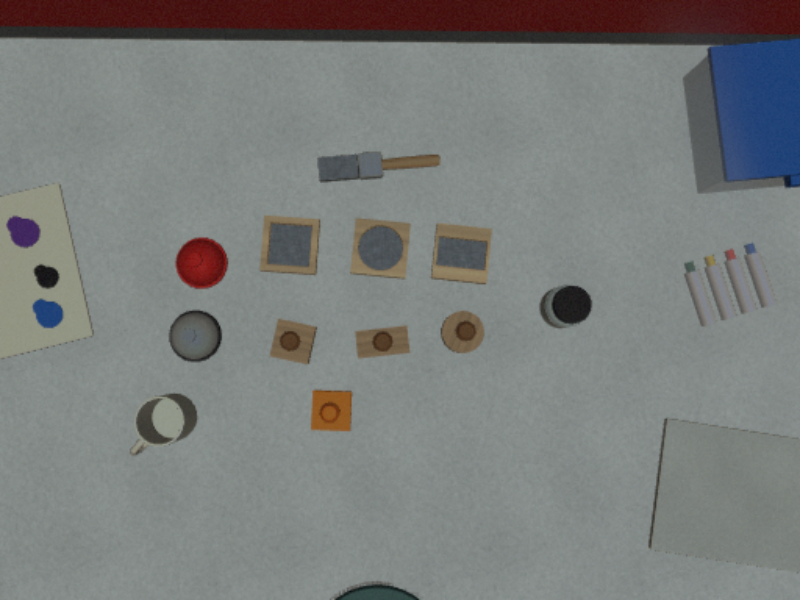

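View pics/side0.png

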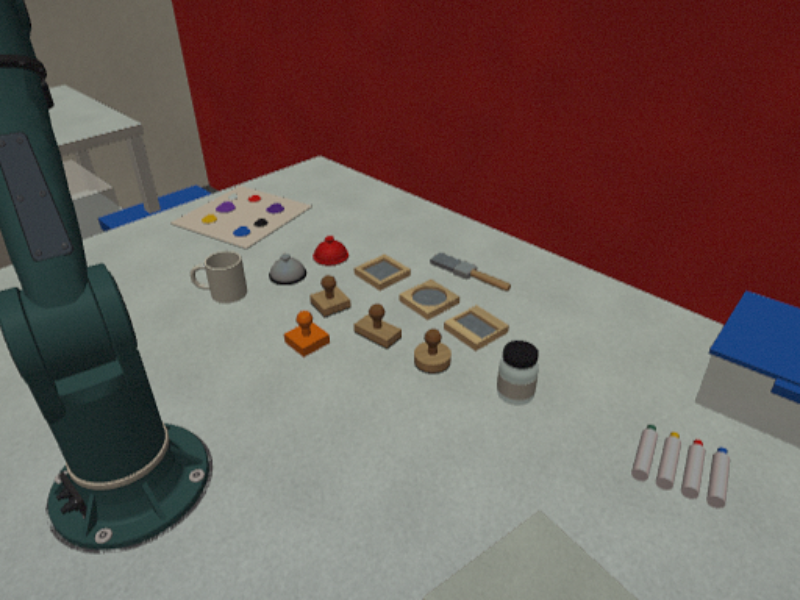

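Top picture (800x600 px):
- **Bells:** the steel one at (195,336) is the one meant. The red one at (202,263) is the decoy.
- **Stamps:** square (291,341), long (383,341), round (463,332) and an orange decoy (331,411). The round one is meant because its block is a disc.
- **Nests:** square (290,245), round (381,248) and oblong (462,253). The round one is meant because its recess is a circle.
- **Bystanders:** mug (165,420), ink jar (568,306) and brush (380,166).

The side view agrees with this.

```bash
cat > h.py <<'E'
import numpy as np,cv2,pickle
def ray(c,u,v,z):
    K,R,t=c['camera_matrix'],c['R'],c['t']
    o=-R.T@t; d=R.T@np.linalg.solve(K,[u,v,1.]); return o+d*(z-o[2])/d[2]
def proj(c,X):
    p=c['camera_matrix']@(c['R']@X+c['t']); return p[:2]/p[2]
E
python3 - <<'E'
from h import *
d=pickle.load(open('d.pkl','rb')); c=d['top']; im=c['img']; s=512/800
hsv=cv2.cvtColor(im,cv2.COLOR_RGB2HSV)
def blob(mask,u,v,r=30):
    m=np.zeros_like(mask); cv2.circle(m,(int(u*s),int(v*s)),r,255,-1); m&=mask
    cs,_=cv2.findContours(m,cv2.RETR_EXTERNAL,cv2.CHAIN_APPROX_NONE); b=max(cs,key=cv2.contourArea)
    (x,y),ax,_=cv2.fitEllipse(b); return x,y,ax
# world cloud from both depth maps
def cloud(c):
    K=c['camera_matrix'];v,u=np.indices(c['z_map'].shape);z=c['z_map']
    P=np.stack([(u-K[0,2])/K[0,0]*z,(v-K[1,2])/K[1,1]*z,z],-1);return (P-c['t'])@c['R']
W=cloud(c);WS=cloud(d['side'])
sat=((hsv[...,1]>50)&(hsv[...,0]<30)).astype(np.uint8)*255
knob=(sat>0)&(hsv[...,2]<95)
for n,(u,v,z) in dict(bell=(195,336,0),sq=(291,341,.022),lo=(383,341,.022),ro=(463,332,.022),nsq=(290,245,.018),nro=(381,248,.018),nlo=(462,253,.018)).items():
    p0=ray(c,u*s,v*s,z)
    out=[p0.round(3)]
    for w in (W,WS):
        m=(np.hypot(*(np.moveaxis(w[...,:2],-1,0)-p0[:2,None,None]))<.05)&(d['top']['z_map']>0)
        q=w[m]; zt={'bell':.047,'s':.058}.get(n,.05)
        h=q[q[:,2]>zt] if n in('bell','sq','lo','ro') else q[q[:,2]>.013]
        out+= [len(h), ((h.min(0)+h.max(0))/2).round(4), q[:,2].max().round(3)]
    print(n,*out)
x,y,ax=blob(sat,463,332,24);print('ro block',x/s,y/s,ax,ray(c,x,y,.022).round(4))
felt=((hsv[...,1]<45)&(hsv[...,2]<120)).astype(np.uint8)*255
x,y,ax=blob(felt,381,248,17);print('nest rec',x/s,y/s,ax,ray(c,x,y,.013).round(4))
dark=(hsv[...,2]<130).astype(np.uint8)*255
x,y,ax=blob(dark,195,336,22);print('bell foot',x/s,y/s,ax,ray(c,x,y,.004).round(4))
for n,uv in dict(bell=(285.5,258),ro=(432.5,334)).items(): # side view tops
    print(n,'side',ray(d['side'],uv[0]*s,uv[1]*s,.052 if n=='bell' else .068).round(4))
a=cv2.resize(im[180:245,90:160],(420,390),interpolation=cv2.INTER_CUBIC);b=cv2.resize(im[135:235,215:320],(378,390)*1,interpolation=cv2.INTER_CUBIC)
cv2.imwrite('pics/crop.png',np.hstack([a,b])[:,:,::-1])
E
```

```text
bell [0.504 0.298 0.   ] 59 [0.5053 0.2974 0.0527] 0.058 21 [0.5041 0.2932 0.0511] 0.055
sq [0.496 0.139 0.022] 128 [0.4961 0.1376 0.0625] 0.072 74 [0.4936 0.1356 0.0607] 0.071
lo [ 0.497 -0.008  0.022] 128 [ 0.4967 -0.0055  0.0656] 0.075 84 [ 0.4937 -0.0092  0.0619] 0.074
ro [ 0.512 -0.137  0.022] 121 [ 0.513  -0.1354  0.0654] 0.074 93 [ 0.5102 -0.1381  0.0619] 0.072
nsq [0.652 0.143 0.018] 390 [0.6529 0.145  0.0198] 0.027 156 [0.6521 0.144  0.0174] 0.022
nro [ 0.648 -0.004  0.018] 435 [ 0.6484 -0.0023  0.018 ] 0.023 201 [ 0.6484 -0.0037  0.0169] 0.021
nlo [ 0.64  -0.136  0.018] 503 [ 0.6407 -0.1348  0.0186] 0.024 266 [ 0.6406 -0.1356  0.0174] 0.022
ro block 462.04543113708496 331.3344478607178 (25.90789222717285, 26.077659606933594) [ 0.5128 -0.1355  0.022 ]
nest rec 379.7553777694702 247.55511283874512 (27.22508430480957, 27.704103469848633) [ 0.6491 -0.0024  0.013 ]
bell foot 194.76910829544067 335.4407548904419 (32.997562408447266, 33.57374954223633) [0.5048 0.297  0.004 ]
bell side [0.5003 0.2869 0.052 ]
ro side [ 0.5112 -0.139   0.068 ]
```

View pics/crop.png

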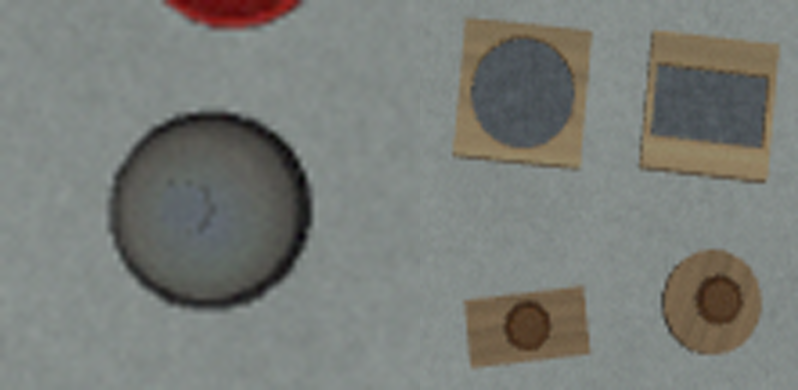

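The crop confirms the steel bell (left panel, 210,210), the round recess (522,92) and the disc-shaped stamp block (712,302). Positions: bell (0.5045, 0.297), round stamp (0.5125, -0.136), round nest (0.649, -0.003). I'll move high above the bell and shut the fingers.

servo_tool(increments=[{"hand": 0, "x": 2.37, "y": -3.28}, {"hand": 0, "x": 2.37, "y": -3.28}, {"hand": 0, "x": 2.37, "y": -3.28}, {"hand": 0, "x": 2.37, "y": -3.28}, {"hand": 0, "x": 2.37, "y": -3.28}, {"hand": 0, "x": 2.37, "y": -3.28}, {"hand": 0, "x": 2.37, "y": -3.28}, {"hand": 0, "x": 2.37, "y": -3.28}, {"hand": 0, "x": 2.37, "y": -3.28}, {"hand": 0, "x": 2.37, "y": -3.28}, {"hand": 0, "x": 2.37, "y": -3.28}, {"hand": 0, "x": 2.37, "y": -3.28}, {"hand": 0}, {"hand": 0}])

```text
$.increments[0]: bad value
```

servo_tool(increments=[{"hand": 0.0, "x": 0, "y": 0, "z": 0, "ax": 0, "ay": 0, "az": 0}], force=20)

```text
t: 0.22
position: [0.2195, 0.6905, 0.2493]
orientation: [[-0.953, 0.303, -0.0], [0.303, 0.953, -0.001], [-0.0, -0.001, -1.0]]
ft_force: [-0.5, -0.3, 0.2]
gripper_width: 0.821
grip_force: 0.0
```

All keys are needed in each row.

servo_tool(increments=[{"hand": 0, "x": 2.37, "y": -3.28, "z": 0, "ax": 0, "ay": 0, "az": 0}, {"hand": 0, "x": 2.37, "y": -3.28, "z": 0, "ax": 0, "ay": 0, "az": 0}, {"hand": 0, "x": 2.37, "y": -3.28, "z": 0, "ax": 0, "ay": 0, "az": 0}, {"hand": 0, "x": 2.37, "y": -3.28, "z": 0, "ax": 0, "ay": 0, "az": 0}, {"hand": 0, "x": 2.37, "y": -3.28, "z": 0, "ax": 0, "ay": 0, "az": 0}, {"hand": 0, "x": 2.37, "y": -3.28, "z": 0, "ax": 0, "ay": 0, "az": 0}, {"hand": 0, "x": 2.37, "y": -3.28, "z": 0, "ax": 0, "ay": 0, "az": 0}, {"hand": 0, "x": 2.37, "y": -3.28, "z": 0, "ax": 0, "ay": 0, "az": 0}, {"hand": 0, "x": 2.37, "y": -3.28, "z": 0, "ax": 0, "ay": 0, "az": 0}, {"hand": 0, "x": 2.37, "y": -3.28, "z": 0, "ax": 0, "ay": 0, "az": 0}, {"hand": 0, "x": 2.37, "y": -3.28, "z": 0, "ax": 0, "ay": 0, "az": 0}, {"hand": 0, "x": 2.37, "y": -3.28, "z": 0, "ax": 0, "ay": 0, "az": 0}, {"hand": 0, "x": 0, "y": 0, "z": 0, "ax": 0, "ay": 0, "az": 0}, {"hand": 0, "x": 0, "y": 0, "z": 0, "ax": 0, "ay": 0, "az": 0}])

```text
t: 1.98
position: [0.5036, 0.2979, 0.2499]
orientation: [[-0.953, 0.303, -0.001], [0.303, 0.953, 0.001], [0.001, 0.0, -1.0]]
ft_force: [-0.1, 0.4, -0.2]
gripper_width: -0.0
grip_force: 0.0
```

servo_tool(increments=[{"hand": 0, "x": 0.1, "y": -0.1, "z": -4, "ax": 0, "ay": 0, "az": 0}, {"hand": 0, "x": 0, "y": 0, "z": -4, "ax": 0, "ay": 0, "az": 0}, {"hand": 0, "x": 0, "y": 0, "z": -4, "ax": 0, "ay": 0, "az": 0}, {"hand": 0, "x": 0, "y": 0, "z": -4, "ax": 0, "ay": 0, "az": 0}, {"hand": 0, "x": 0, "y": 0, "z": 0, "ax": 0, "ay": 0, "az": 0}, {"hand": 0, "x": 0, "y": 0, "z": 0, "ax": 0, "ay": 0, "az": 0}])

```text
t: 2.72
position: [0.5052, 0.2978, 0.091]
orientation: [[-0.953, 0.301, 0.001], [0.301, 0.953, 0.001], [-0.001, 0.002, -1.0]]
ft_force: [0.8, 0.5, -0.3]
gripper_width: -0.001
grip_force: 0.0
```

Contact is expected near TCP z 0.071, and a full press near 0.065.

servo_tool(increments=[{"hand": 0, "x": 0, "y": 0, "z": -1.0, "ax": 0, "ay": 0, "az": 0}, {"hand": 0, "x": 0, "y": 0, "z": -0.6, "ax": 0, "ay": 0, "az": 0}, {"hand": 0, "x": 0, "y": 0, "z": -0.4, "ax": 0, "ay": 0, "az": 0}, {"hand": 0, "x": 0, "y": 0, "z": -0.4, "ax": 0, "ay": 0, "az": 0}, {"hand": 0, "x": 0, "y": 0, "z": 0, "ax": 0, "ay": 0, "az": 0}, {"hand": 0, "x": 0, "y": 0, "z": 0, "ax": 0, "ay": 0, "az": 0}])

```text
t: 3.48
position: [0.5051, 0.2964, 0.0663]
orientation: [[-0.953, 0.303, 0.0], [0.303, 0.953, 0.0], [-0.0, 0.0, -1.0]]
ft_force: [-0.9, -0.3, 3.8]
gripper_width: -0.003
grip_force: 1.8
```

Run:
```python
from workcell import ctrl
import cv2
for i in range(4): ctrl.get_image('side'); o=ctrl.observe(); print(o['position'],o['ft_force'])
im=ctrl.get_image('side')['img'];cv2.imwrite('pics/press.png',cv2.resize(im[110:210,140:260,::-1],(720,600),interpolation=cv2.INTER_CUBIC))
```

```text
[0.5051196  0.29638376 0.06627363] [-0.81443889  0.15926758  3.92925043]
[0.50513741 0.29640031 0.06626062] [-0.56073745 -0.08685843  4.31272414]
[0.50514143 0.29638123 0.06623521] [-0.27611839  0.11188617  4.31066761]
[0.505124   0.2964071  0.06620876] [-0.05508528 -0.83973929  4.30611145]
```

About 4 N with the plunger almost down. I'll press slightly further to be sure, then rise.

servo_tool(increments=[{"hand": 0, "x": 0, "y": 0, "z": -0.15, "ax": 0, "ay": 0, "az": 0}, {"hand": 0, "x": 0, "y": 0, "z": 0, "ax": 0, "ay": 0, "az": 0}, {"hand": 0, "x": 0, "y": 0, "z": 0, "ax": 0, "ay": 0, "az": 0}])

```text
t: 4.1
position: [0.5051, 0.2964, 0.0648]
orientation: [[-0.953, 0.303, 0.0], [0.303, 0.953, 0.0], [-0.0, 0.0, -1.0]]
ft_force: [-0.6, 0.0, 6.0]
gripper_width: -0.004
grip_force: 3.2
```

servo_tool(increments=[{"hand": 0, "x": 0, "y": 0, "z": 2, "ax": 0, "ay": 0, "az": 0}, {"hand": 0, "x": 0, "y": 0, "z": 4, "ax": 0, "ay": 0, "az": 0}, {"hand": 0, "x": 0, "y": 0, "z": 5, "ax": 0, "ay": 0, "az": 0}, {"hand": 0, "x": 0, "y": 0, "z": 5, "ax": 0, "ay": 0, "az": 0}, {"hand": 0, "x": 0, "y": 0, "z": 4, "ax": 0, "ay": 0, "az": 0}, {"hand": 0, "x": 0, "y": 0, "z": 0, "ax": 0, "ay": 0, "az": 0}])

```text
t: 4.85
position: [0.507, 0.2974, 0.2676]
orientation: [[-0.953, 0.303, 0.006], [0.303, 0.953, 0.004], [-0.005, 0.006, -1.0]]
ft_force: [-0.2, -0.9, -0.5]
gripper_width: 0.005
grip_force: 0.0
```

The force exceeds 4.5 N, so the plunger was fully down. Next I'll travel high to the round stamp.

servo_tool(increments=[{"hand": 0, "x": 0.07, "y": -4.32, "z": 0, "ax": 0, "ay": 0, "az": 0}, {"hand": 0, "x": 0.07, "y": -4.32, "z": 0, "ax": 0, "ay": 0, "az": 0}, {"hand": 0, "x": 0.07, "y": -4.32, "z": 0, "ax": 0, "ay": 0, "az": 0}, {"hand": 0, "x": 0.07, "y": -4.32, "z": 0, "ax": 0, "ay": 0, "az": 0}, {"hand": 0, "x": 0.07, "y": -4.32, "z": 0, "ax": 0, "ay": 0, "az": 0}, {"hand": 0, "x": 0.07, "y": -4.32, "z": 0, "ax": 0, "ay": 0, "az": 0}, {"hand": 0, "x": 0.07, "y": -4.32, "z": 0, "ax": 0, "ay": 0, "az": 0}, {"hand": 0, "x": 0.07, "y": -4.32, "z": 0, "ax": 0, "ay": 0, "az": 0}, {"hand": 0, "x": 0.07, "y": -4.32, "z": 0, "ax": 0, "ay": 0, "az": 0}, {"hand": 0, "x": 0.07, "y": -4.32, "z": 0, "ax": 0, "ay": 0, "az": 0}, {"hand": 0, "x": 0, "y": 0, "z": 0, "ax": 0, "ay": 0, "az": 0}, {"hand": 0, "x": 0, "y": 0, "z": 0, "ax": 0, "ay": 0, "az": 0}])

```text
t: 6.35
position: [0.5113, -0.1349, 0.2632]
orientation: [[-0.953, 0.303, -0.003], [0.303, 0.953, 0.001], [0.003, 0.0, -1.0]]
ft_force: [0.1, 0.2, 1.0]
gripper_width: 0.0
grip_force: 0.0
```

servo_tool(increments=[{"hand": 0, "x": 0, "y": 0, "z": -4, "ax": 0, "ay": 0, "az": 0}, {"hand": 0, "x": 0, "y": 0, "z": -4, "ax": 0, "ay": 0, "az": 0}, {"hand": 0, "x": 0, "y": 0, "z": -4, "ax": 0, "ay": 0, "az": 0}, {"hand": 0, "x": 0, "y": 0, "z": -2.3, "ax": 0, "ay": 0, "az": 0}, {"hand": 0, "x": 0, "y": 0, "z": 0, "ax": 0, "ay": 0, "az": 0}, {"hand": 0, "x": 0, "y": 0, "z": 0, "ax": 0, "ay": 0, "az": 0}])

```text
t: 7.1
position: [0.5126, -0.1347, 0.122]
orientation: [[-0.953, 0.301, 0.001], [0.301, 0.953, 0.0], [-0.001, 0.001, -1.0]]
ft_force: [0.8, 0.2, 0.3]
gripper_width: 0.0
grip_force: 0.0
```

Run:
```python
from workcell import ctrl
import cv2
im=ctrl.get_image('side')['img'];cv2.imwrite('pics/point1.png',cv2.resize(im[130:270,150:340,::-1],(800,590),interpolation=cv2.INTER_CUBIC))
```

```text
(no output)
```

View pics/point1.png

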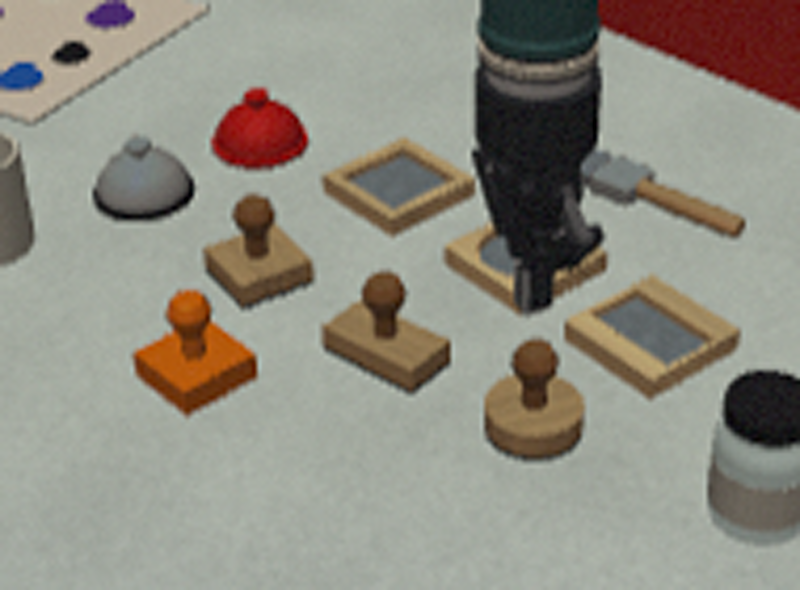

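The fingertips at (533,305) are right above the round stamp's knob at (535,355), and nothing has moved. I'll hold here for over 2 s.

servo_tool(increments=[{"hand": 0, "x": 0, "y": 0, "z": 0, "ax": 0, "ay": 0, "az": 0}, {"hand": 0, "x": 0, "y": 0, "z": 0, "ax": 0, "ay": 0, "az": 0}, {"hand": 0, "x": 0, "y": 0, "z": 0, "ax": 0, "ay": 0, "az": 0}, {"hand": 0, "x": 0, "y": 0, "z": 0, "ax": 0, "ay": 0, "az": 0}, {"hand": 0, "x": 0, "y": 0, "z": 0, "ax": 0, "ay": 0, "az": 0}, {"hand": 0, "x": 0, "y": 0, "z": 0, "ax": 0, "ay": 0, "az": 0}, {"hand": 0, "x": 0, "y": 0, "z": 0, "ax": 0, "ay": 0, "az": 0}, {"hand": 0, "x": 0, "y": 0, "z": 0, "ax": 0, "ay": 0, "az": 0}, {"hand": 0, "x": 0, "y": 0, "z": 0, "ax": 0, "ay": 0, "az": 0}, {"hand": 0, "x": 0, "y": 0, "z": 0, "ax": 0, "ay": 0, "az": 0}, {"hand": 0, "x": 0, "y": 0, "z": 0, "ax": 0, "ay": 0, "az": 0}, {"hand": 0, "x": 0, "y": 0, "z": 0, "ax": 0, "ay": 0, "az": 0}, {"hand": 0, "x": 0, "y": 0, "z": 0, "ax": 0, "ay": 0, "az": 0}, {"hand": 0, "x": 0, "y": 0, "z": 0, "ax": 0, "ay": 0, "az": 0}, {"hand": 0, "x": 0, "y": 0, "z": 0, "ax": 0, "ay": 0, "az": 0}, {"hand": 0, "x": 0, "y": 0, "z": 0, "ax": 0, "ay": 0, "az": 0}, {"hand": 0, "x": 0, "y": 0, "z": 0, "ax": 0, "ay": 0, "az": 0}, {"hand": 0, "x": 0, "y": 0, "z": 0, "ax": 0, "ay": 0, "az": 0}, {"hand": 0, "x": 0, "y": 0, "z": 0, "ax": 0, "ay": 0, "az": 0}, {"hand": 0, "x": 0, "y": 0, "z": 0, "ax": 0, "ay": 0, "az": 0}])

```text
t: 9.65
position: [0.512, -0.1357, 0.1215]
orientation: [[-0.953, 0.303, 0.0], [0.303, 0.953, -0.0], [-0.0, -0.0, -1.0]]
ft_force: [-0.7, -0.1, 0.1]
gripper_width: 0.001
grip_force: 0.0
```

servo_tool(increments=[{"hand": 0, "x": 0, "y": 0, "z": 4, "ax": 0, "ay": 0, "az": 0}, {"hand": 0, "x": 0, "y": 0, "z": 5, "ax": 0, "ay": 0, "az": 0}, {"hand": 0, "x": 0, "y": 0, "z": 5, "ax": 0, "ay": 0, "az": 0}, {"hand": 0, "x": 0, "y": 0, "z": 0, "ax": 0, "ay": 0, "az": 0}, {"hand": 0, "x": 2.7, "y": 2.64, "z": 0, "ax": 0, "ay": 0, "az": 0}, {"hand": 0, "x": 2.7, "y": 2.64, "z": 0, "ax": 0, "ay": 0, "az": 0}, {"hand": 0, "x": 2.7, "y": 2.64, "z": 0, "ax": 0, "ay": 0, "az": 0}, {"hand": 0, "x": 2.7, "y": 2.64, "z": 0, "ax": 0, "ay": 0, "az": 0}, {"hand": 0, "x": 2.7, "y": 2.64, "z": 0, "ax": 0, "ay": 0, "az": 0}, {"hand": 0, "x": 0, "y": 0, "z": 0, "ax": 0, "ay": 0, "az": 0}, {"hand": 0, "x": 0, "y": 0, "z": 0, "ax": 0, "ay": 0, "az": 0}])

```text
t: 11.02
position: [0.6458, -0.0042, 0.26]
orientation: [[-0.953, 0.303, -0.003], [0.303, 0.953, -0.001], [0.003, -0.002, -1.0]]
ft_force: [0.0, -1.2, -0.4]
gripper_width: -0.001
grip_force: 0.0
```

servo_tool(increments=[{"hand": 0, "x": 0.2, "y": 0, "z": -4, "ax": 0, "ay": 0, "az": 0}, {"hand": 0, "x": 0, "y": 0, "z": -5, "ax": 0, "ay": 0, "az": 0}, {"hand": 0, "x": 0, "y": 0, "z": -5, "ax": 0, "ay": 0, "az": 0}, {"hand": 0, "x": 0, "y": 0, "z": -3, "ax": 0, "ay": 0, "az": 0}, {"hand": 0, "x": 0, "y": 0, "z": -2, "ax": 0, "ay": 0, "az": 0}, {"hand": 0, "x": 0, "y": 0, "z": 0, "ax": 0, "ay": 0, "az": 0}])

```text
t: 11.78
position: [0.6476, -0.0047, 0.0703]
orientation: [[-0.953, 0.304, -0.003], [0.304, 0.953, -0.001], [0.003, -0.001, -1.0]]
ft_force: [0.1, -0.2, -0.5]
gripper_width: 0.003
grip_force: 0.0
```

servo_tool(increments=[{"hand": 0, "x": 0, "y": 0, "z": 0, "ax": 0, "ay": 0, "az": 0}, {"hand": 0, "x": 0, "y": 0, "z": 0, "ax": 0, "ay": 0, "az": 0}, {"hand": 0, "x": 0, "y": 0, "z": 0, "ax": 0, "ay": 0, "az": 0}, {"hand": 0, "x": 0, "y": 0, "z": 0, "ax": 0, "ay": 0, "az": 0}, {"hand": 0, "x": 0, "y": 0, "z": 0, "ax": 0, "ay": 0, "az": 0}, {"hand": 0, "x": 0, "y": 0, "z": 0, "ax": 0, "ay": 0, "az": 0}, {"hand": 0, "x": 0, "y": 0, "z": 0, "ax": 0, "ay": 0, "az": 0}, {"hand": 0, "x": 0, "y": 0, "z": 0, "ax": 0, "ay": 0, "az": 0}, {"hand": 0, "x": 0, "y": 0, "z": 0, "ax": 0, "ay": 0, "az": 0}, {"hand": 0, "x": 0, "y": 0, "z": 0, "ax": 0, "ay": 0, "az": 0}, {"hand": 0, "x": 0, "y": 0, "z": 0, "ax": 0, "ay": 0, "az": 0}, {"hand": 0, "x": 0, "y": 0, "z": 0, "ax": 0, "ay": 0, "az": 0}, {"hand": 0, "x": 0, "y": 0, "z": 0, "ax": 0, "ay": 0, "az": 0}, {"hand": 0, "x": 0, "y": 0, "z": 0, "ax": 0, "ay": 0, "az": 0}, {"hand": 0, "x": 0, "y": 0, "z": 0, "ax": 0, "ay": 0, "az": 0}, {"hand": 0, "x": 0, "y": 0, "z": 0, "ax": 0, "ay": 0, "az": 0}, {"hand": 0, "x": 0, "y": 0, "z": 0, "ax": 0, "ay": 0, "az": 0}, {"hand": 0, "x": 0, "y": 0, "z": 0, "ax": 0, "ay": 0, "az": 0}, {"hand": 0, "x": 0, "y": 0, "z": 0, "ax": 0, "ay": 0, "az": 0}, {"hand": 0, "x": 0, "y": 0, "z": 0, "ax": 0, "ay": 0, "az": 0}])

```text
t: 14.28
position: [0.6491, -0.0037, 0.0715]
orientation: [[-0.953, 0.303, 0.0], [0.303, 0.953, -0.0], [-0.0, 0.0, -1.0]]
ft_force: [0.4, 0.1, -0.5]
gripper_width: -0.001
grip_force: 0.0
```

Run:
```python
from workcell import ctrl
import cv2
im=ctrl.get_image('side')['img'];cv2.imwrite('pics/point2.png',cv2.resize(im[130:270,150:340,::-1],(800,590),interpolation=cv2.INTER_CUBIC))
```

```text
(no output)
```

View pics/point2.png

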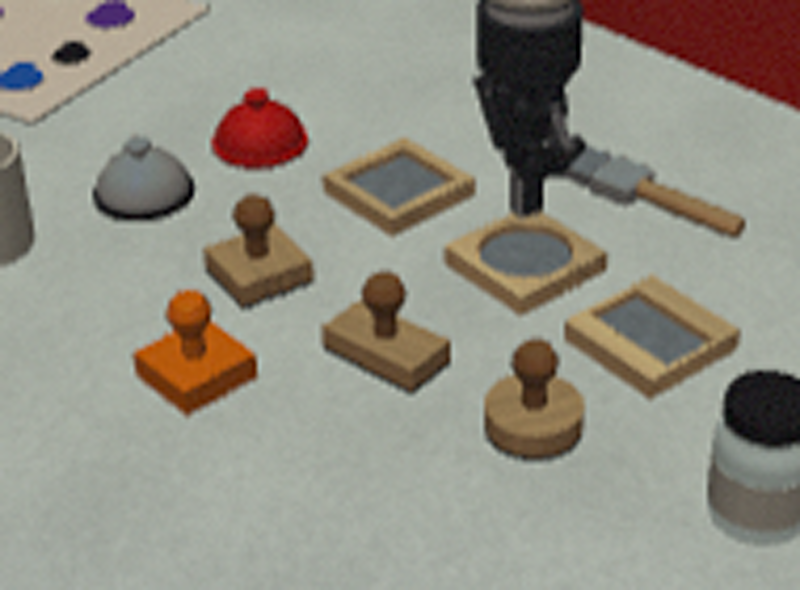

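The fingertips at (525,212) are above the middle of the round recess at (525,250), and nothing has moved.

```bash
python3 -c "
from workcell import ctrl
print(ctrl.hand_in())"
```

```text
the job is handed in; nothing more can be done
None
```

I pressed the bell fully down (6 N), pointed at the round stamp's knob and then at the round nest for over 2 s each, and handed the job in still pointing there; the last picture shows nothing moved, and the hand-in gave no verdict.

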